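# Push the stuck module out of the yellow test socket

## Task

The black module is stuck in the yellow test socket. Take the red-handled push-out punch from its stand, put its rod down through the access hole in the top of the yellow socket and, still holding the handle, push the module right out so that it drops into the socket's own catch tray; then let go of the punch, leaving it upright in that hole with its collar resting on the socket. Leave the module in the white socket where it is.

Things in the scene. Friction and masses are not known exactly. Their poses are not given: they have to be found in the camera images.
- punch: push-out punch, 120 g, hanging upright by its collar in a blue stand (70 x 70 x 38 mm high, hole 24 mm). From the tip up: steel rod 12 mm thick, 33 mm long; collar 40 mm across, 6 mm thick; red round handle 24 mm across, 64 mm tall. Origin: tip of the rod; z up along the punch. At the start the tip is 5 mm, the handle 44 to 108 mm above the table.
- yellow_socket: yellow test socket, fixed: head 80 x 80 mm on four legs over a 100 x 100 mm padded catch tray (pad 18 mm up). Top plate 8 mm thick, upper face 78 mm above the table, round access hole 30 mm across in its centre. Two spring clips under the plate grip the module; open below. Origin: on the hole's axis at table height; z up. Collar down on the plate, the punch's tip is 45 mm above the table.
- yellow_module: the stuck module: black round plug 50 mm across, 24 mm high, 80 g, tapered below, white label on top seen through the access hole. Origin: its centre, 56 mm above the table while stuck, its top 10 mm below the socket's upper face. Pushing it takes 5 to 15 N for 10 to 15 mm, then it drops to the tray. The punch pushed in to its collar gets it right out and clears it as it lies in the tray.
- white_module: an identical module stuck in an identical but white socket: to be left alone. Origin: its centre, on the axis of the white socket's hole, 56 mm above the table.
Mind the look-alikes: they are no part of the job. Leave any orange or purple look-alike of the punch alone.

How it is judged:
By the outcome, as a careful person would: the job done as asked, in the order asked, and still so for the second after the job is handed in, with the robot touching nothing.
It also fails if it takes over 32 s, if anything falls off the work surface, if the arm or the gripper's body presses on something with over 40 N, if the wrist force passes 120 N, or if a joint passes its speed limit or range.

## Robot

A 7-joint arm with a two-finger parallel gripper is mounted at the origin on the work surface. World frame = base frame: x ahead of the robot, y to its left, z up, the work surface at z = 0. Lengths are in m, angles in rad, forces in N, time in s.
With the tool pointing down it reaches from about 0.4 to 0.85 m from the base axis. Payload 10.4 kg.
Tool frame: the origin (TCP) lies between the finger pads; the fingertips stand tip_extent ahead of it and the grasp point (between the pads) lies 2 mm behind it (tip_extent is the distance from the TCP to the fingertips, in m); z points along the fingers, y is the direction in which the jaws open and shut (so a half turn about z gives the same grasp; the last joint's range is limited). The gripper opens to 87 mm and grips with 3 to 60 N. Pads are 19 mm wide; open, the fingers measure 117 mm over their backs; the gripper's body (75 mm by 190 mm) begins 51 mm behind the grasp point.
Start: joints at [1.204, 0.332, -0.065, 1.46, 0.022, 1.35, -0.088], TCP at [0.211, -0.588, 0.24] pointing down, gripper open.
Joint ranges: [-2.6, 2.6], [-0.5, 2.12], [-1.47, 1.34], [0.16, 2.42], [-1.27, 4.41], [0.06, 2.06], [-2.6, 2.6]. Speed limits (rad/s): [2.22, 2.22, 2.79, 2.79, 3.14, 3.14, 3.14].

## Interface

Orientations are given as a unit quaternion [x, y, z, w].
In Python, from bench import read_state, camera, camera_params, close_job, tip_extent gives the robot as it stands. The module is installed in compiled form; this text tells all that it offers.
- The arm moves only by the tool send_rows, never from a script. Its argument "steps" is a list of rows, each a list of 7 numbers: the turn, a rotation vector about the tool's x, y, z in degrees, then the shift along the tool's x, y, z in m, then the gripper's target within -1 to 1 (shut at 1, half-way at 0, fully open at -1). In form: [[ax, ay, az, x, y, z, jaw], ...]. A call has exactly 10 rows; each row shifts and turns the pose as measured when the row begins, along the tool's axes as they then stand; what a row does not reach is not made up. A row lasts 1/10 s, in which the tool goes at most 50 mm and 8.59 degrees, less where a joint would pass 70% of its speed; a pose out of reach is approached as far as the arm can. A call with a gripper value outside its range is refused whole. The fingers move at their own pace and stop on an object; "force" is the grip in N (left out, the last holds). Time passes only in rows, so rows that do not move let the fingers close, or fill a call up. It gives the time, the measured TCP pose, the force and the opening at its end, in the units of the state.
- read_state(): the state, without advancing time (a new reading comes with each control period).
- camera(name): name is "side" or "top" or "wrist"; returns (picture, depth): 400x640x3 uint8, blue, green, red; 400x640 float32, m along the optical axis (not along the pixel's ray), 0 where there is no reading.
- camera_params(name): a dict with "camera_matrix" (3x3 intrinsics, pixels), "world_from_camera" (4x4, takes a point from camera to world coordinates). Camera axes: x right, y down, z forward; pixel columns grow to the right and rows downward; lengths in m; the calibration is good to about 2 mm. A picture is of the moment at which its call begins: read the wrist's pose just before it. camera_params takes no time and is no camera call; for the wrist camera it gives the pose at the moment of the call.
- close_job(): hands the job in, once; it reports no verdict.
The state is a dict: "time": time; "joint_positions": joint angles; "joint_vel": joint speeds; "joint_torque": joint torques, N m; "ee_pos": TCP position; "eef_rot": TCP orientation; "ft_force": force on the tool from outside, world axes, zero at the start; "torque": the same for the moment, N m; "width": finger opening in m.
Only numpy, scipy, OpenCV 4.12 (cv2) and the standard library are available. Lean on these libraries where they do the work, as an engineer would, in place of code of your own. Each camera call takes 0.05 s, during which the arm holds its last target.

## Working session

There is one attempt and no reset: what is moved stays moved. The work goes in short steps, Python scripts to look and compute and a tool call to move; the robot and the scene stay as the last step left them, time stands still between calls to the robot, and variables do not carry over. Pictures are saved under pics/ and viewed, and the job is handed in when it is done.

Besides the shell and the picture viewer there is one more tool, called as name(argument=value, ...), one argument or row to a line, values as JSON. send_rows: Moves the arm, as the interface text tells. Its arguments: {"type":"object","properties":{"steps":{"type":"array"},"force":{"type":"number"}},"required":["steps"]}

```bash
mkdir -p pics; ls
python3 - <<'E'
from bench import *
import cv2,numpy as np
s=read_state(); print(s); print(tip_extent if not callable(tip_extent) else tip_extent())
for n in("top","side"):
    p,d=camera(n); cv2.imwrite(f"pics/{n}0.png",p); np.savez(f"pics/{n}0.npz",p=p,d=d)
    c=camera_params(n); print(n,c["camera_matrix"].round(2).tolist(),c["world_from_camera"].round(4).tolist())
E
```

```text
pics
{'time': 0.0, 'joint_positions': array([ 1.20440369,  0.3328729 , -0.06466942,  1.46092699,  0.02159276,
        1.34990052, -0.08847466]), 'joint_vel': array([-5.24699844e-05, -8.99562006e-04,  1.14527751e-03,  6.81996977e-04,
        1.72092766e-03, -4.96989993e-04, -1.98740569e-03]), 'joint_torque': array([ 5.76217426e-04, -6.23266697e+01,  2.53168697e-02, -3.89896989e+01,
       -6.12023938e-02,  3.96115123e-02,  1.45479444e-04]), 'ee_pos': array([ 0.21052281, -0.58809707,  0.23876005]), 'eef_rot': array([ 9.85260598e-01,  1.71058630e-01, -1.54227758e-04, -6.89355585e-04]), 'ft_force': array([0.80518037, 0.16323366, 0.03454711]), 'torque': array([-0.02170542,  0.01252548, -0.01528538]), 'width': 0.08713826994543175}
0.017
top [[391.94, 0.0, 325.57], [0.0, 391.94, 197.59], [0.0, 0.0, 1.0]] [[0.0089, -0.9948, 0.1017, 0.4457], [-0.9996, -0.0117, -0.0273, 0.0159], [0.0284, -0.1014, -0.9944, 0.9018], [0.0, 0.0, 0.0, 1.0]]
side [[465.53, 0.0, 319.87], [0.0, 465.53, 200.03], [0.0, 0.0, 1.0]] [[0.9998, -0.0118, 0.0174, 0.5293], [-0.0203, -0.7528, 0.658, -0.5573], [0.0053, -0.6582, -0.7528, 0.6968], [0.0, 0.0, 0.0, 1.0]]
```

View pics/top0.png

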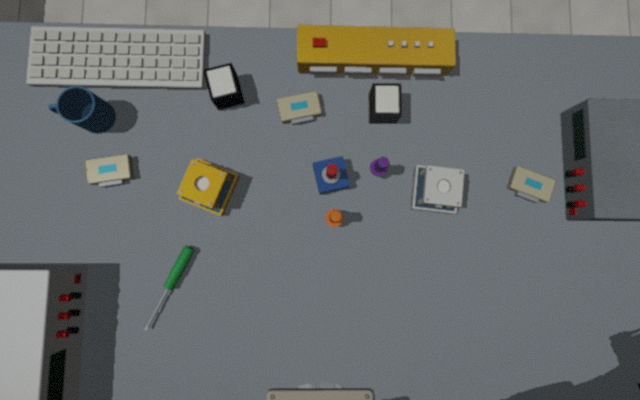

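View pics/side0.png

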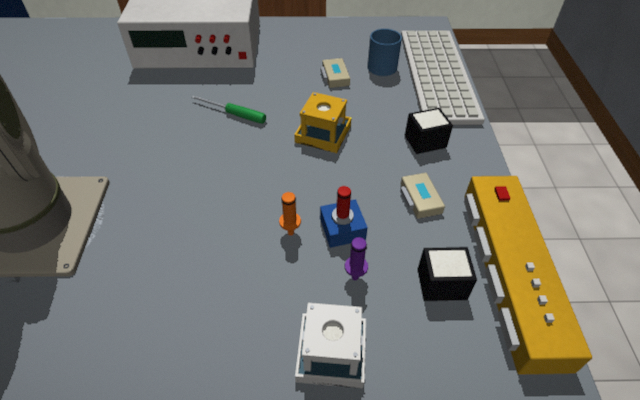

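Candidates for the punch are red in the blue stand, top (332,172) / side (343,203); orange, top (335,218); and purple, top (380,167). Red in the blue stand fits the description. Yellow sockets: the one with a round hole at top (203,184) is the target. The yellow box at the top edge, about (376,48), is a power strip. Next I'll measure these and confirm in crops.

```bash
cat > h.py <<'E'
import numpy as np,cv2
from bench import *
def ray(c,u,v,z):
    K=c["camera_matrix"];T=c["world_from_camera"]
    d=T[:3,:3]@np.linalg.solve(K,[u,v,1.]); o=T[:3,3]
    return o+d*(z-o[2])/d[2]
def pts(c,d):
    K=c["camera_matrix"];T=c["world_from_camera"]
    v,u=np.indices(d.shape); p=np.stack([(u-K[0,2])/K[0,0]*d,(v-K[1,2])/K[1,1]*d,d],-1)
    return p@T[:3,:3].T+T[:3,3]
E
python3 - <<'E'
from h import *
ims=[]
for n in("top","side"):
    z=np.load(f"pics/{n}0.npz");p,d=z["p"],z["d"];c=camera_params(n);P=pts(c,d)
    hsv=cv2.cvtColor(p,cv2.COLOR_BGR2HSV)
    H,S,V=cv2.split(hsv)
    roi=np.zeros_like(H,bool)
    if n=="top": roi[130:230,150:480]=1; boxes=[(295,140,80,100),(165,150,80,70)]
    else: roi[80:290,260:400]=1; boxes=[(270,170,110,120),(285,80,80,80)]
    for nm,m in(("red",((H<5)|(H>172))&(S>150)),("orange",(H>6)&(H<16)&(S>170)),("yellow",(H>=18)&(H<32)&(S>120)),("blue",(H>105)&(H<125)&(S>150)&(V>60))):
        m=m&roi&(d>0); q=P[m]; 
        if len(q)==0: continue
        zt=np.percentile(q[:,2],97); t=q[q[:,2]>zt-.006]
        vv,uu=np.where(m)
        print(n,nm,m.sum(),"px",uu.mean().round(1),vv.mean().round(1),"ztop",zt.round(4),"top mid",((t.min(0)+t.max(0))/2).round(4),"mean",t.mean(0).round(4),"ext",np.ptp(t,axis=0).round(3))
    for i,(x,y,w,h) in enumerate(boxes):
        cv2.imwrite(f"pics/c_{n}{i}.png",cv2.resize(p[y:y+h,x:x+w],None,fx=5,fy=5,interpolation=cv2.INTER_CUBIC))
a=[cv2.resize(cv2.imread(f"pics/c_{n}{i}.png"),(390,290)) for n in("top","side") for i in(0,1)]
cv2.imwrite("pics/crops.png",np.vstack([np.hstack(a[:2]),np.hstack(a[2:])]))
E
```

```text
top red 96 px 331.8 170.0 ztop 0.1111 top mid [ 0.5847 -0.0187  0.1088] mean [ 0.5848 -0.0182  0.1082] ext [0.019 0.021 0.007]
top orange 192 px 333.8 217.4 ztop 0.1053 top mid [ 0.4909 -0.0268  0.1028] mean [ 0.4903 -0.0265  0.1031] ext [0.023 0.023 0.007]
top yellow 1651 px 205.7 184.5 ztop 0.0804 top mid [0.5569 0.2546 0.0787] mean [0.5577 0.2543 0.0781] ext [0.1   0.101 0.009]
top blue 464 px 329.9 175.4 ztop 0.0412 top mid [ 0.5863 -0.0195  0.0389] mean [ 0.5845 -0.0172  0.0384] ext [0.079 0.076 0.007]
side red 361 px 343.2 201.8 ztop 0.1076 top mid [ 0.5846 -0.0216  0.1052] mean [ 0.5842 -0.0228  0.1058] ext [0.021 0.024 0.007]
side orange 547 px 289.2 213.4 ztop 0.1024 top mid [ 0.4887 -0.0295  0.1006] mean [ 0.4888 -0.031   0.1009] ext [0.021 0.022 0.008]
side yellow 1900 px 322.6 121.2 ztop 0.0778 top mid [0.5565 0.251  0.0756] mean [0.5555 0.2492 0.0759] ext [0.1   0.102 0.007]
side blue 1066 px 343.8 225.4 ztop 0.0384 top mid [ 0.5862 -0.0216  0.0359] mean [ 0.5853 -0.0298  0.0363] ext [0.08  0.085 0.007]
```

View pics/crops.png

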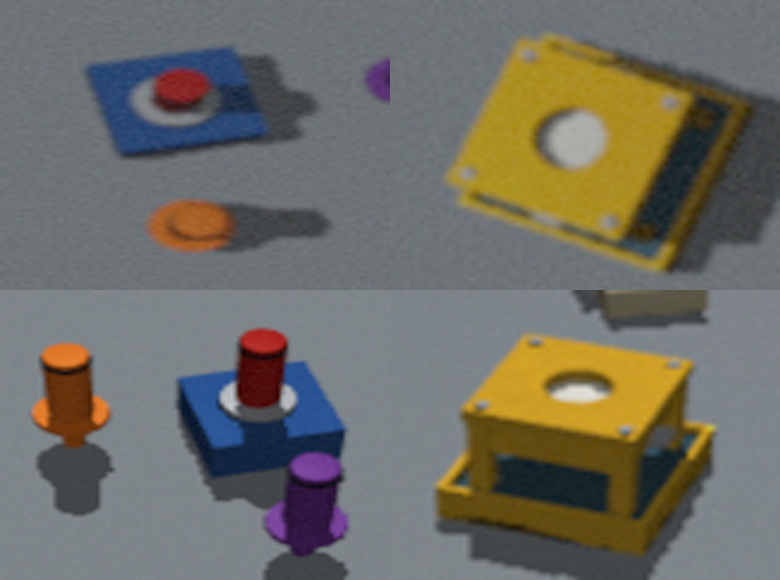

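The enlarged crop confirms the red-handled punch with grey collar in the blue stand, at about (0.585,-0.020). The yellow socket with the white label seen through its round hole is at about (0.556,0.252). Orange is 95 mm away in x, so it is clear of the jaws. I'm moving in now.

send_rows(
  steps=[
    [0,0,0,0.039,-0.029,0,-1],
    [0,0,0,0.039,-0.029,0,-1],
    [0,0,0,0.039,-0.029,0,-1],
    [0,0,0,0.039,-0.029,0,-1],
    [0,0,0,0.039,-0.029,0,-1],
    [0,0,0,0.039,-0.029,0,-1],
    [0,0,0,0.039,-0.029,0,-1],
    [0,0,0,0.039,-0.029,0,-1],
    [0,0,0,0.039,-0.029,0,-1],
    [0,0,0,0.039,-0.029,0,-1],
  ],
  force=50,
)

```text
time: 1.1
ee_pos: [0.482, -0.1769, 0.2344]
eef_rot: [0.986, 0.164, -0.003, -0.002]
ft_force: [1.7, -0.2, 0.2]
width: 0.0873
```

```bash
cat > go.py <<'E'
import sys
from h import *
from scipy.spatial.transform import Rotation as R
s=read_state();t=np.array([float(a) for a in sys.argv[1:4]])
r=R.from_quat(s["eef_rot"]);m=r.as_matrix()
print("t",round(s["time"],2),"pos",s["ee_pos"].round(4),"tooldelta",(m.T@(t-s["ee_pos"])).round(4),"w",round(s["width"],4),"f",s["ft_force"].round(2))
print("tool z",m[:,2].round(4),"x",m[:,0].round(3),"level turn (tool, deg)",np.degrees(m.T@np.cross(m[:,2],[0,0,-1])).round(2),"q",s["joint_positions"].round(2))
E
python3 go.py 0.585 -0.020 0.2
```

```text
t 1.1 pos [ 0.482  -0.1769  0.2344] tooldelta [ 0.1484 -0.115   0.034 ] w 0.0873 f [ 1.74 -0.24  0.22]
tool z [-0.0067  0.002  -1.    ] x [ 0.946  0.324 -0.006] level turn (tool, deg) [-0.23  0.33 -0.  ] q [ 0.67  0.12 -0.44  1.73  0.05  1.3  -1.02]
```

send_rows(
  steps=[
    [0,0,0,0.035,-0.027,0.005,-1],
    [0,0,0,0.035,-0.027,0.005,-1],
    [0,0,0,0.035,-0.027,0.005,-1],
    [0,0,0,0.025,-0.02,0.005,-1],
    [0,0,0,0.016,-0.012,0.005,-1],
    [0,0,0,0.002,-0.002,0.005,-1],
    [-0.2,0.3,0,0,0,0.004,-1],
    [0,0,0,0,0,0,-1],
    [0,0,0,0,0,0,-1],
    [0,0,0,0,0,0,-1],
  ],
)

```text
time: 2.1
ee_pos: [0.5873, -0.0086, 0.1967]
eef_rot: [0.986, 0.167, -0.001, -0.001]
ft_force: [0.6, 0.4, 0.4]
width: 0.0872
```

```bash
python3 go.py 0.585 -0.020 0.08
python3 - <<'E'
from h import *
c=camera_params("wrist");p,d=camera("wrist");cv2.imwrite("pics/w1.png",p);P=pts(c,d)
print(c["world_from_camera"].round(3).tolist())
H,S,V=cv2.split(cv2.cvtColor(p,cv2.COLOR_BGR2HSV))
m=((H<5)|(H>172))&(S>150)&(d>0)&(np.abs(P[...,2]-.108)<.006)&(np.abs(P[...,0]-.585)<.05)&(np.abs(P[...,1]+.02)<.05)
q=P[m];v,u=np.where(m);print(m.sum(),((q.min(0)+q.max(0))/2).round(4),q.mean(0).round(4),np.ptp(q,axis=0).round(3))
if len(u):print(u.min(),u.max(),v.min(),v.max(),ray(c,(u.min()+u.max())/2,(v.min()+v.max())/2,.108))
E
```

```text
t 2.1 pos [ 0.5873 -0.0086  0.1967] tooldelta [-0.0056  0.0104  0.1167] w 0.0872 f [0.65 0.42 0.42]
tool z [-0.003  0.002 -1.   ] x [ 0.944  0.329 -0.002] level turn (tool, deg) [-0.16  0.13 -0.  ] q [ 0.39  0.33 -0.56  1.6   0.18  1.27 -1.43]
[[0.329, -0.904, -0.274, 0.663], [-0.944, -0.315, -0.093, 0.017], [-0.003, 0.29, -0.957, 0.342], [0.0, 0.0, 0.0, 1.0]]
597 [ 0.5869 -0.0194  0.1077] [ 0.5874 -0.0192  0.1087] [0.021 0.023 0.006]
315 342 208 234 [ 0.58737851 -0.01942905  0.108     ]
```

View pics/w1.png

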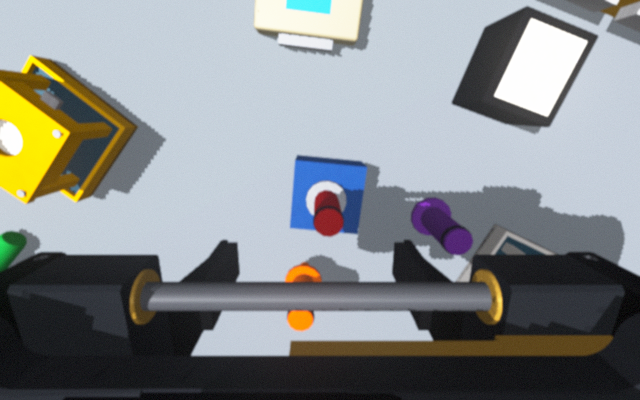

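The wrist picture shows the red top at (328,220), with orange and purple clear of the finger line. The refined position is (0.586,-0.0195). I'll shift, descend and grip.

send_rows(
  steps=[
    [-0.1,0.1,0,-0.005,0.01,0,-1],
    [0,0,0,0,0,0,-1],
    [0,0,0,0,0,0.02,-1],
    [0,0,0,0,0,0.025,-1],
    [0,0,0,0,0,0.025,-1],
    [0,0,0,0,0,0.02,-1],
    [0,0,0,0,0,0.015,-1],
    [0,0,0,0,0,0.005,-1],
    [0,0,0,0,0,0,-1],
    [0,0,0,0,0,0,-1],
  ],
)

```text
time: 3.15
ee_pos: [0.5878, -0.0258, 0.0866]
eef_rot: [0.987, 0.164, 0.003, 0.001]
ft_force: [0.1, -0.1, 0.5]
width: 0.0869
```

```bash
python3 go.py 0.586 -0.0195 0.080
```

```text
t 3.15 pos [ 0.5878 -0.0258  0.0866] tooldelta [ 0.0003 -0.0066  0.0066] w 0.0869 f [ 0.06 -0.07  0.53]
tool z [ 0.0062 -0.0015 -1.    ] x [0.946 0.323 0.005] level turn (tool, deg) [ 0.2  -0.31  0.  ] q [ 0.39  0.43 -0.52  1.71  0.25  1.06 -1.46]
```

send_rows(
  steps=[
    [0.2,-0.3,0,0,-0.006,0.004,-1],
    [0,0,0,0,0,0,-1],
    [0,0,0,0,0,0,-1],
    [0,0,0,0,0,0,1],
    [0,0,0,0,0,0,1],
    [0,0,0,0,0,0,1],
    [0,0,0,0,0,0,1],
    [0,0,0,0,0,0,1],
    [0,0,0,0,0,0,1],
    [0,0,0,0,0,0,1],
  ],
)

```text
time: 4.15
ee_pos: [0.5875, -0.0195, 0.0853]
eef_rot: [0.987, 0.163, 0.002, 0.0]
ft_force: [0.3, 0.1, 1.5]
width: 0.0387
```

```bash
python3 go.py 0.586 -0.0195 0.080
```

```text
t 4.15 pos [ 0.5875 -0.0195  0.0853] tooldelta [-0.0014 -0.0005  0.0053] w 0.0387 f [0.27 0.08 1.46]
tool z [ 4.3e-03 -3.0e-04 -1.0e+00] x [0.947 0.323 0.004] level turn (tool, deg) [ 0.09 -0.23  0.  ] q [ 0.38  0.43 -0.53  1.71  0.25  1.05 -1.47]
```

send_rows(
  steps=[
    [0,0,0,0,0,0,1],
    [0,0,0,0,0,0,1],
    [0,0,0,0,0,0,1],
    [0,0,0,0,0,0,1],
    [0,0,0,0,0,0,1],
    [0,0,0,0,0,0,1],
    [0,0,0,0,0,-0.01,1],
    [0,0,0,0,0,-0.01,1],
    [0,0,0,0,0,-0.01,1],
    [0,0,0,0,0,0,1],
  ],
)

```text
time: 5.15
ee_pos: [0.5873, -0.0194, 0.1182]
eef_rot: [0.987, 0.164, 0.002, 0.0]
ft_force: [0.2, 0.4, -0.9]
width: 0.0229
```

```bash
python3 go.py 0.586 -0.0195 0.2
python3 - <<'E'
from h import *
p,d=camera("side");cv2.imwrite("pics/s2.png",p[80:320,200:500].repeat(2,0).repeat(2,1))
E
```

```text
t 5.15 pos [ 0.5873 -0.0194  0.1182] tooldelta [-0.001  -0.0002 -0.0818] w 0.0229 f [ 0.23  0.4  -0.91]
tool z [ 4.1e-03 -1.0e-04 -1.0e+00] x [0.947 0.323 0.004] level turn (tool, deg) [ 0.08 -0.22 -0.  ] q [ 0.39  0.4  -0.54  1.69  0.22  1.11 -1.45]
```

View pics/s2.png

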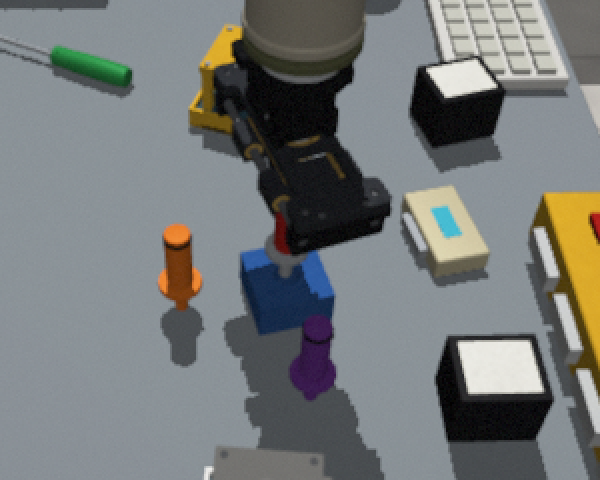

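The picture shows the punch hanging from the jaws with its collar clear above the blue stand, at crop pixel (285,248). I'll refine the hole position from the stored pictures while lifting.

send_rows(
  steps=[
    [0,0,0,0,0,-0.02,1],
    [0,0,0,0,0,-0.03,1],
    [0,0,0,0,0,-0.03,1],
    [0,0,0,-0.005,-0.02,-0.005,1],
    [0,0,0,0.015,-0.035,0,1],
    [0,0,0,0.015,-0.035,0,1],
    [0,0,0,0.015,-0.035,0,1],
    [0,0,0,0.01,-0.035,0,1],
    [0,0,0,0.01,-0.03,0,1],
    [0,0,0,0,0,0,1],
  ],
)

```text
time: 6.2
ee_pos: [0.5762, 0.1886, 0.1999]
eef_rot: [0.987, 0.163, -0.002, -0.0]
ft_force: [0.7, -0.0, -1.0]
width: 0.0229
```

```bash
python3 go.py 0.556 0.252 0.2
python3 - <<'E'
from h import *
for n,b in(("top",(180,160,60,50)),("side",(295,85,60,50))):
    z=np.load(f"pics/{n}0.npz");p,d=z["p"],z["d"];c=camera_params(n)
    x,y,w,h=b; k=6
    im=cv2.resize(p[y:y+h,x:x+w],None,fx=k,fy=k,interpolation=cv2.INTER_CUBIC)
    H,S,V=cv2.split(cv2.cvtColor(im,cv2.COLOR_BGR2HSV))
    yel=((H>=16)&(H<34)&(S>110)&(V>140)).astype(np.uint8)
    cs,hi=cv2.findContours(yel,cv2.RETR_CCOMP,cv2.CHAIN_APPROX_NONE)
    for q,hh in zip(cs,hi[0]):
        if hh[3]>=0 and cv2.contourArea(q)>1500:
            (u,v),ax,an=cv2.fitEllipse(q); u=(u+.5)/k-.5+x;v=(v+.5)/k-.5+y
            print(n,round(u,1),round(v,1),np.round(np.array(ax)/k,1),ray(c,u,v,.078).round(4))
E
```

```text
t 6.2 pos [0.5762 0.1886 0.1999] tooldelta [ 0.0012 -0.0665 -0.    ] w 0.0229 f [ 0.67 -0.01 -1.01]
tool z [-4.e-03 -3.e-04 -1.e+00] x [ 0.947  0.321 -0.004] level turn (tool, deg) [-0.06  0.22 -0.  ] q [ 0.11  0.39 -0.64  1.54  0.23  1.3  -1.8 ]
top 201.5 182.9 [15.  15.7] [0.5578 0.2545 0.078 ]
side 323.3 106.3 [ 9. 14.] [0.5563 0.2503 0.078 ]
```

send_rows(
  steps=[
    [0,0,0,0,-0.025,0,1],
    [0,0,0,0.001,-0.025,0,1],
    [0,0,0,0,-0.012,0,1],
    [0,0,0,0,0,0,1],
    [0,0,0,0,0,0,1],
    [0,0,0,0,0,0,1],
    [0,0,0,0,0,0,1],
    [0,0,0,0,0,0,1],
    [0,0,0,0,0,0,1],
    [0,0,0,0,0,0,1],
  ],
)

```text
time: 7.2
ee_pos: [0.5554, 0.2445, 0.1958]
eef_rot: [0.987, 0.161, -0.005, 0.002]
ft_force: [-0.1, 0.2, -1.4]
width: 0.0229
```

```bash
python3 go.py 0.5575 0.2525 0.2
python3 - <<'E'
from h import *
for n in("wrist","side"):
    p,d=camera(n);cv2.imwrite(f"pics/{n}3.png",p if n=="wrist" else p[40:190,230:430].repeat(4,0).repeat(4,1)); np.savez(f"pics/{n}3.npz",p=p,d=d,T=camera_params(n)["world_from_camera"])
E
```

```text
t 7.2 pos [0.5554 0.2445 0.1958] tooldelta [ 0.0045 -0.0069 -0.0042] w 0.0229 f [-0.14  0.19 -1.43]
tool z [-0.0085 -0.005  -1.    ] x [ 0.948  0.317 -0.01 ] level turn (tool, deg) [0.12 0.55 0.  ] q [ 0.02  0.4  -0.66  1.53  0.25  1.3  -1.91]
```

View pics/wrist3.png

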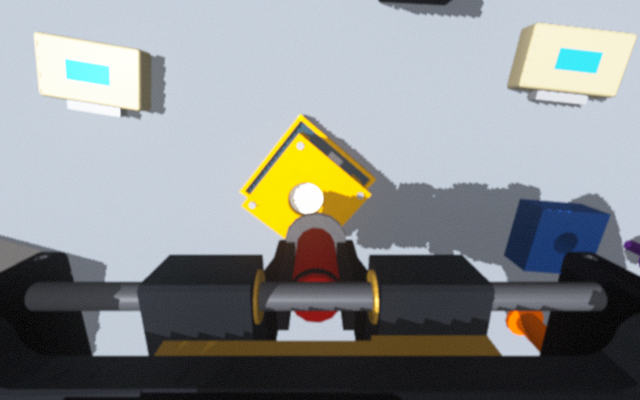

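View pics/side3.png

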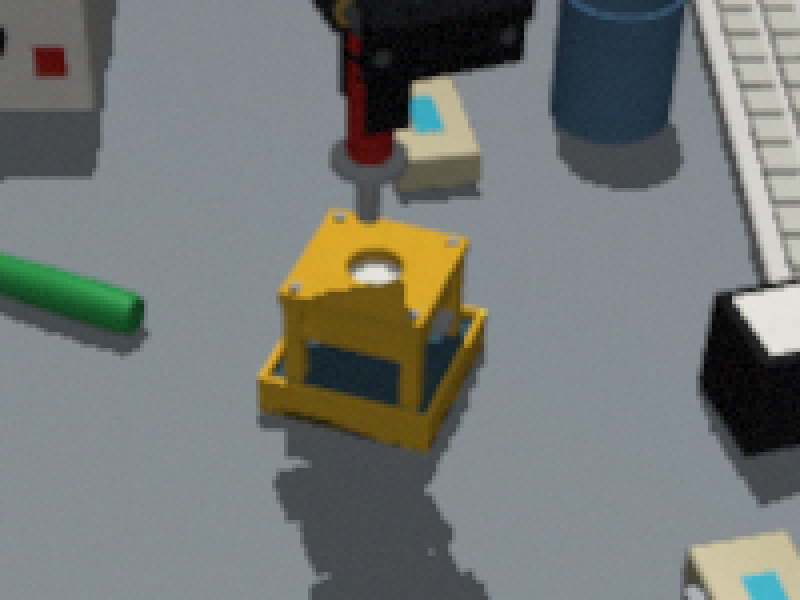

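The side crop shows the punch upright above the hole: rod at (368,200), hole at (375,268). The wrist picture shows the hole at (307,198), clear in front of the collar. Next I'll measure their offset.

Run:
```python
from h import *
tcp=np.array([.5554,.2445,.1958])
for n in("wrist","side"):
    z=np.load(f"pics/{n}3.npz");p,d=z["p"],z["d"];c=camera_params(n);c["world_from_camera"]=z["T"];P=pts(c,d)
    H,S,V=cv2.split(cv2.cvtColor(p,cv2.COLOR_BGR2HSV))
    near=np.linalg.norm(P[...,:2]-tcp[:2],axis=-1)<.06
    hm=near&(d>0)&(np.abs(P[...,2]-.078)<.006)&(H>15)&(H<35)&(S>110)
    print(n,"plate",hm.sum(),np.median(P[hm][:,2]).round(4),((P[hm].min(0)+P[hm].max(0))/2).round(4))
    near=np.linalg.norm(P[...,:2]-tcp[:2],axis=-1)<.025
    gm=near&(d>0)&(S<70)&(np.abs(P[...,2]-.150)<.012)
    v,u=np.where(gm)
    print("collar",gm.sum(),u.min(),u.max(),v.min(),v.max(),((P[gm].min(0)+P[gm].max(0))/2).round(4),P[gm].mean(0).round(4),np.ptp(P[gm],axis=0).round(3))
    print(np.histogram(P[gm][:,2],8))
    # label/hole
    wm=(S<60)&(V>150); wm&=(np.linalg.norm(P[...,:2]-[.557,.2525],axis=-1)<.025)&(P[...,2]<.085)&(P[...,2]>.055)
    v,u=np.where(wm);print("label",wm.sum(),u.min(),u.max(),v.min(),v.max(),ray(c,(u.min()+u.max())/2,(v.min()+v.max())/2,.068).round(4))
    x0,y0=(260,160) if n=="wrist" else (295,85)
    w,h=(95,70) if n=="wrist" else (60,40)
    k=6;im=cv2.resize(p[y0:y0+h,x0:x0+w],None,fx=k,fy=k,interpolation=cv2.INTER_CUBIC)
    Hh,Ss,Vv=cv2.split(cv2.cvtColor(im,cv2.COLOR_BGR2HSV))
    yel=((Hh>=16)&(Hh<34)&(Ss>110)&(Vv>130)).astype(np.uint8)
    cs,hi=cv2.findContours(yel,cv2.RETR_CCOMP,cv2.CHAIN_APPROX_NONE)
    for q,hh in zip(cs,hi[0]):
        if hh[3]>=0 and cv2.contourArea(q)>1500:
            (a,b),ax,an=cv2.fitEllipse(q);a=(a+.5)/k-.5+x0;b=(b+.5)/k-.5+y0
            print("hole",round(a,1),round(b,1),np.round(np.array(ax)/k,1),ray(c,a,b,.078).round(4))
    cv2.imwrite(f"pics/{n}3c.png",im)
```

```text
wrist plate 5661 0.0789 [0.5631 0.2522 0.0767]
collar 1031 285 345 213 251 [0.5596 0.2444 0.1545] [0.5639 0.2467 0.1552] [0.027 0.037 0.01 ]
(array([  5,  14,  30,  98, 591, 288,   4,   1]), array([0.1497354 , 0.15093037, 0.15212534, 0.15332031, 0.15451528,
       0.15571025, 0.15690522, 0.15810018, 0.15929515]))
label 800 290 323 183 214 [0.556  0.2526 0.068 ]
side plate 824 0.076 [0.5566 0.2506 0.0757]
collar 138 312 331 75 86 [0.5517 0.2391 0.1521] [0.5512 0.2337 0.152 ] [0.038 0.035 0.013]
(array([ 3, 10, 13, 32, 58, 21,  0,  1]), array([0.14565692, 0.14726474, 0.14887256, 0.15048038, 0.1520882 ,
       0.15369602, 0.15530384, 0.15691166, 0.15851948]))
label 42 318 329 106 110 [0.557  0.2573 0.068 ]
```

View pics/wrist3c.png

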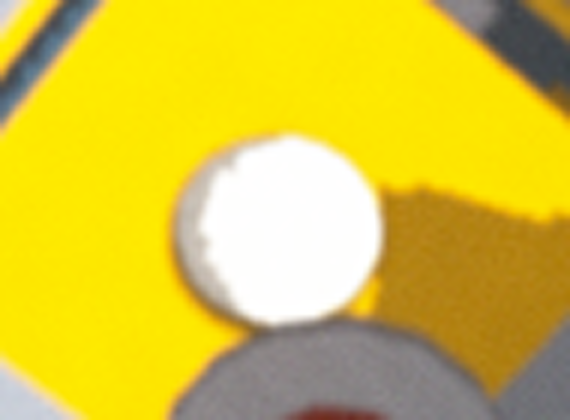

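Run:
```python
from h import *
z=np.load("pics/wrist3.npz");c=camera_params("wrist");c["world_from_camera"]=z["T"]
h=ray(c,306.7,198.3,.078)
a=ray(c,315,213,.155);l=ray(c,284.5,233,.155);r=ray(c,345.5,233,.155)
x=np.array([.948,.317,0]);
print("hole",h,"edge-20",a-.02*x,"mid lr",(l+r)/2, np.linalg.norm(l-r))
```

```text
hole [0.55901276 0.25315546 0.078     ] edge-20 [0.55404316 0.24399701 0.155     ] mid lr [0.56033447 0.24610722 0.155     ] 0.038636411309979496
```

send_rows(
  steps=[
    [0.1,0.5,0,0.007,-0.007,0,1],
    [0,0,0,0,0,0,1],
    [0,0,0,0,0,0,1],
    [0,0,0,0,0,0.01,1],
    [0,0,0,0,0,0.005,1],
    [0,0,0,0,0,0,1],
    [0,0,0,0,0,0,1],
    [0,0,0,0,0,0,1],
    [0,0,0,0,0,0,1],
    [0,0,0,0,0,0,1],
  ],
)

```text
time: 8.3
ee_pos: [0.5598, 0.2546, 0.179]
eef_rot: [0.987, 0.161, -0.0, 0.0]
ft_force: [0.4, -0.1, -0.8]
width: 0.0235
```

```bash
python3 go.py 0.5599 0.2533 0.158
python3 - <<'E'
from h import *
for n in("side",):
    p,d=camera(n);cv2.imwrite(f"pics/{n}4.png",p[60:170,270:380].repeat(5,0).repeat(5,1))
E
```

```text
t 8.3 pos [0.5598 0.2546 0.179 ] tooldelta [-0.0003  0.0013  0.021 ] w 0.0235 f [ 0.38 -0.09 -0.81]
tool z [-7.e-04 -2.e-04 -1.e+00] x [ 0.948  0.318 -0.001] level turn (tool, deg) [-0.    0.04 -0.  ] q [ 0.    0.43 -0.65  1.54  0.27  1.27 -1.93]
```

View pics/side4.png

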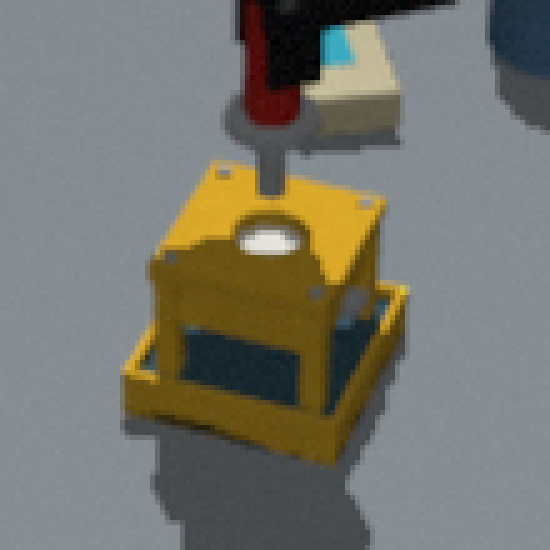

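The side crop shows the rod at column 272, in line with the hole centre at column 272. Next is the descent into the hole, stopping short of the module.

send_rows(
  steps=[
    [0,0,0,0,0.001,0.005,1],
    [0,0,0,0,0,0.008,1],
    [0,0,0,0,0,0.006,1],
    [0,0,0,0,0,0.005,1],
    [0,0,0,0,0,0,1],
    [0,0,0,0,0,0,1],
    [0,0,0,0,0,0,1],
    [0,0,0,0,0,0,1],
    [0,0,0,0,0,0,1],
    [0,0,0,0,0,0,1],
  ],
)

```text
time: 9.35
ee_pos: [0.5603, 0.2536, 0.1529]
eef_rot: [0.987, 0.161, -0.0, 0.0]
ft_force: [-0.0, 0.7, -1.1]
width: 0.0231
```

```bash
python3 go.py 0.5599 0.2533 0.125
python3 - <<'E'
from h import *
for n in("side",):
    p,d=camera(n);cv2.imwrite(f"pics/{n}5.png",p[60:170,270:380].repeat(5,0).repeat(5,1))
E
```

```text
t 9.35 pos [0.5603 0.2536 0.1529] tooldelta [-0.0004  0.0002  0.0279] w 0.0231 f [-0.    0.66 -1.12]
tool z [-5.e-04 -1.e-04 -1.e+00] x [ 0.948  0.318 -0.   ] level turn (tool, deg) [-0.    0.03 -0.  ] q [ 0.    0.45 -0.65  1.57  0.28  1.22 -1.94]
```

View pics/side5.png

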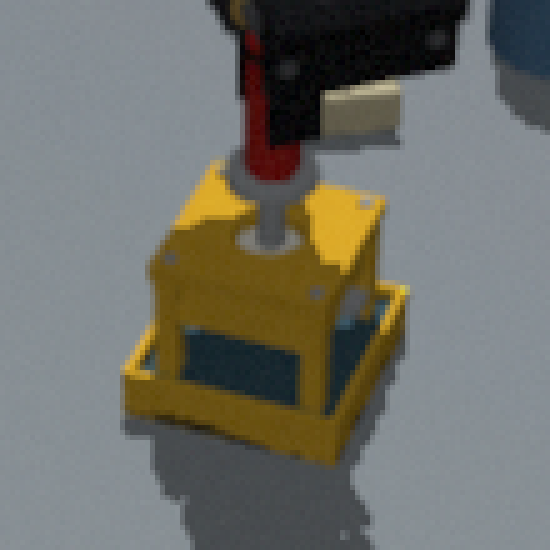

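The side crop shows the rod inside the hole at (272,235), centred. Now I push.

send_rows(
  steps=[
    [0,0,0,0,0,0.004,1],
    [0,0,0,0,0,0.004,1],
    [0,0,0,0,0,0.004,1],
    [0,0,0,0,0,0.004,1],
    [0,0,0,0,0,0.003,1],
    [0,0,0,0,0,0.003,1],
    [0,0,0,0,0,0.002,1],
    [0,0,0,0,0,0,1],
    [0,0,0,0,0,0,1],
    [0,0,0,0,0,0,1],
  ],
  force=60,
)

```text
time: 10.4
ee_pos: [0.5611, 0.2539, 0.1284]
eef_rot: [0.987, 0.161, 0.001, -0.0]
ft_force: [0.1, -0.2, -0.8]
width: 0.023
```

```bash
python3 go.py 0.5599 0.2533 0.125
python3 - <<'E'
from h import *
for n in("side",):
    p,d=camera(n);cv2.imwrite(f"pics/{n}6.png",p[60:170,270:380].repeat(5,0).repeat(5,1))
E
```

```text
t 10.4 pos [0.5611 0.2539 0.1284] tooldelta [-0.0014  0.0002  0.0034] w 0.023 f [ 0.12 -0.2  -0.8 ]
tool z [ 1.9e-03  5.0e-04 -1.0e+00] x [0.948 0.318 0.002] level turn (tool, deg) [ 0.01 -0.11 -0.  ] q [-0.    0.47 -0.64  1.59  0.3   1.17 -1.95]
```

View pics/side6.png

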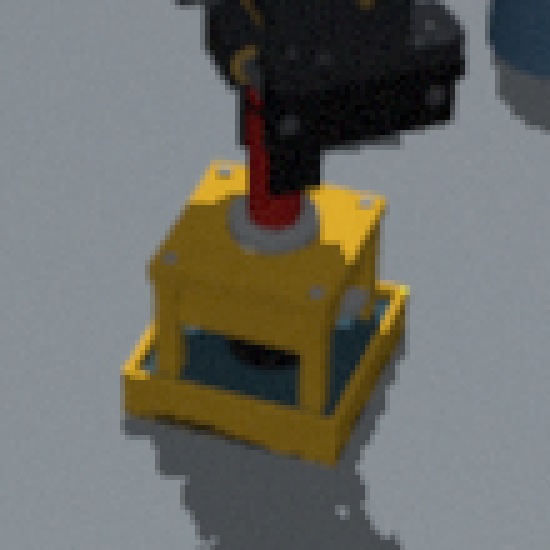

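The side crop shows the module's dark body below the plate at (265,352), with the collar almost on the plate. I'll finish down to the collar.

send_rows(
  steps=[
    [0,0,0,-0.001,0,0.002,1],
    [0,0,0,0,0,0.002,1],
    [0,0,0,0,0,0.001,1],
    [0,0,0,0,0,0.001,1],
    [0,0,0,0,0,0.001,1],
    [0,0,0,0,0,0,1],
    [0,0,0,0,0,0,1],
    [0,0,0,0,0,0,1],
    [0,0,0,0,0,0,1],
    [0,0,0,0,0,0,1],
  ],
)

```text
time: 11.45
ee_pos: [0.5604, 0.2539, 0.1252]
eef_rot: [0.987, 0.161, 0.002, 0.0]
ft_force: [-0.3, -0.8, -0.1]
width: 0.0232
```

```bash
python3 go.py 0.5599 0.2533 0.125
python3 - <<'E'
from h import *
for n in("side",):
    p,d=camera(n);cv2.imwrite(f"pics/{n}7.png",p[60:170,270:380].repeat(5,0).repeat(5,1))
E
```

```text
t 11.45 pos [0.5604 0.2539 0.1252] tooldelta [-0.0007  0.0004  0.0002] w 0.0232 f [-0.3  -0.77 -0.06]
tool z [ 4.6e-03 -2.0e-04 -1.0e+00] x [0.948 0.318 0.004] level turn (tool, deg) [ 0.1  -0.25 -0.  ] q [-0.    0.47 -0.64  1.6   0.3   1.17 -1.96]
```

View pics/side7.png

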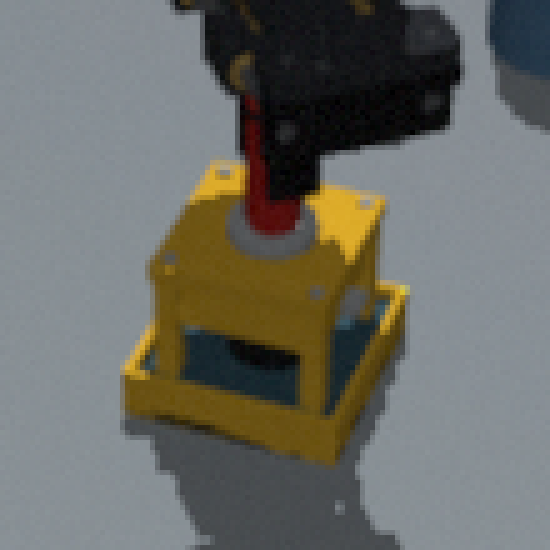

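send_rows(
  steps=[
    [0,0,0,0,0,0.001,1],
    [0,0,0,0,0,0.001,1],
    [0,0,0,0,0,0.001,1],
    [0,0,0,0,0,0.002,1],
    [0,0,0,0,0,0.002,1],
    [0,0,0,0,0,0,1],
    [0,0,0,0,0,0,1],
    [0,0,0,0,0,0,1],
    [0,0,0,0,0,0,1],
    [0,0,0,0,0,0,1],
  ],
)

```text
time: 12.5
ee_pos: [0.5607, 0.2541, 0.1252]
eef_rot: [0.987, 0.161, 0.004, 0.002]
ft_force: [-0.3, -1.5, 2.8]
width: 0.0227
```

```bash
python3 go.py 0.5599 0.2533 0.125
```

```text
t 12.5 pos [0.5607 0.2541 0.1252] tooldelta [-0.001   0.0006  0.0002] w 0.0227 f [-0.34 -1.52  2.79]
tool z [ 0.0075 -0.0021 -1.    ] x [0.948 0.317 0.006] level turn (tool, deg) [ 0.25 -0.37  0.  ] q [-0.01  0.47 -0.64  1.6   0.3   1.16 -1.96]
```

The height held at 0.1252 while the upward force rose to +2.8 N, so the collar is on the plate. Now I release.

send_rows(
  steps=[
    [0,0,0,0,0,0,1],
    [0,0,0,0,0,0,-1],
    [0,0,0,0,0,0,-1],
    [0,0,0,0,0,0,-1],
    [0,0,0,0,0,0,-1],
    [0,0,0,0,0,0,-1],
    [0,0,0,0,0,0,-1],
    [0,0,0,0,0,0,-1],
    [0,0,0,0,0,0,-1],
    [0,0,0,0,0,0,-1],
  ],
)

```text
time: 13.5
ee_pos: [0.5608, 0.2543, 0.1249]
eef_rot: [0.987, 0.161, 0.004, 0.001]
ft_force: [0.5, 0.3, 1.0]
width: 0.0836
```

```bash
python3 go.py 0.5599 0.2533 0.25
python3 - <<'E'
from h import *
for n in("side",):
    p,d=camera(n);cv2.imwrite(f"pics/{n}8.png",p[60:170,270:380].repeat(5,0).repeat(5,1))
E
```

```text
t 13.5 pos [0.5608 0.2543 0.1249] tooldelta [-0.0003  0.0012 -0.1251] w 0.0836 f [0.55 0.29 0.96]
tool z [ 0.0075 -0.0018 -1.    ] x [0.948 0.318 0.007] level turn (tool, deg) [ 0.23 -0.37  0.  ] q [-0.01  0.47 -0.64  1.6   0.31  1.16 -1.96]
```

View pics/side8.png

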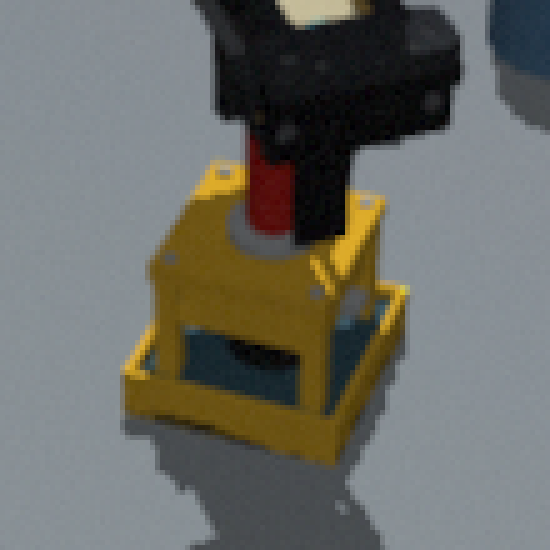

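The crop shows the jaws open, with the punch standing upright at (272,200). I'll go straight up, then back to clear the view.

send_rows(
  steps=[
    [0,0,0,0,0,-0.01,-1],
    [0,0,0,0,0,-0.02,-1],
    [0,0,0,0,0,-0.03,-1],
    [0,0,0,0,0,-0.03,-1],
    [0,0,0,0,0,-0.03,-1],
    [0,0,0,-0.01,0.02,-0.01,-1],
    [0,0,0,-0.02,0.04,0,-1],
    [0,0,0,-0.02,0.04,0,-1],
    [0,0,0,-0.02,0.04,0,-1],
    [0,0,0,-0.02,0.04,0,-1],
  ],
)

```text
time: 14.55
ee_pos: [0.5302, 0.0581, 0.2672]
eef_rot: [0.986, 0.168, 0.006, -0.001]
ft_force: [1.6, -0.6, -0.5]
width: 0.0872
```

send_rows(
  steps=[
    [0,0,0,-0.02,0.04,0,-1],
    [0,0,0,-0.02,0.04,0,-1],
    [0,0,0,-0.01,0.02,0,-1],
    [0,0,0,0,0,0,-1],
    [0,0,0,0,0,0,-1],
    [0,0,0,0,0,0,-1],
    [0,0,0,0,0,0,-1],
    [0,0,0,0,0,0,-1],
    [0,0,0,0,0,0,-1],
    [0,0,0,0,0,0,-1],
  ],
)

```text
time: 15.55
ee_pos: [0.5148, -0.0583, 0.272]
eef_rot: [0.986, 0.167, 0.009, 0.001]
ft_force: [0.5, 0.1, 0.2]
width: 0.0869
```

```bash
python3 go.py 0.5599 0.2533 0.25
python3 - <<'E'
from h import *
p,d=camera("side");P=pts(camera_params("side"),d);a=cv2.resize(p[60:170,270:380],(400,400),interpolation=cv2.INTER_CUBIC)
H,S,V=cv2.split(cv2.cvtColor(p,cv2.COLOR_BGR2HSV))
m=((H<5)|(H>172))&(S>150)&(np.hypot(P[...,0]-.56,P[...,1]-.253)<.06)
q=P[m];print("red n",m.sum())
for lo in(.085,.1,.115,.13):
    k=q[(q[:,2]>=lo)&(q[:,2]<lo+.015)]
    if len(k):print(lo,k.mean(0).round(4))
print("top z",q[:,2].max() if len(q) else None)
t,_=camera("top");b=cv2.resize(t[130:240,150:260],(400,400),interpolation=cv2.INTER_CUBIC)
cv2.imwrite("pics/fin.png",np.hstack([a,b]));cv2.imwrite("pics/finside.png",p)
E
```

```text
t 15.55 pos [ 0.5148 -0.0583  0.272 ] tooldelta [ 0.145  -0.2793  0.0235] w 0.0869 f [0.52 0.05 0.21]
tool z [ 0.018   0.0019 -0.9998] x [0.944 0.33  0.018] level turn (tool, deg) [ 0.24 -1.01 -0.  ] q [ 0.5   0.1  -0.51  1.68  0.05  1.35 -1.25]
red n 69
0.085 [0.5497 0.244  0.0974]
0.1 [0.55   0.2428 0.1013]
0.115 [0.5674 0.2459 0.1264]
0.13 [0.5628 0.2463 0.14  ]
top z 0.14820421369530068
```

View pics/fin.png

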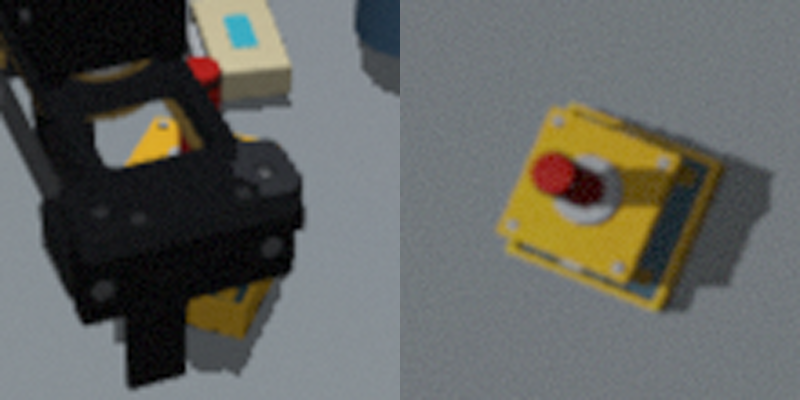

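View pics/finside.png

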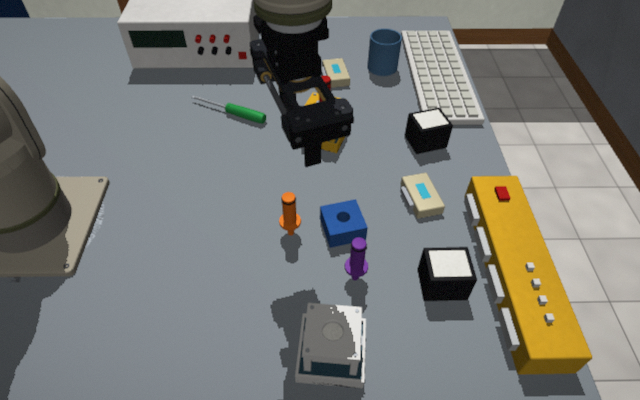

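Punch top is at 0.148 m, exactly as expected with the collar down, and white, orange and purple are undisturbed. The arm hides the tray, so I'll make one more move for a clear look.

send_rows(
  steps=[
    [0,0,0,-0.04,0.02,0,-1],
    [0,0,0,-0.04,0.02,0,-1],
    [0,0,0,-0.04,0.02,0,-1],
    [0,0,0,-0.02,0.04,0,-1],
    [0,0,0,0,0.04,0,-1],
    [0,0,0,0,0.04,0,-1],
    [0,0,0,0,0.02,0,-1],
    [0,0,0,0,0,0,-1],
    [0,0,0,0,0,0,-1],
    [0,0,0,0,0,0,-1],
  ],
)

```text
time: 16.65
ee_pos: [0.4453, -0.3006, 0.2696]
eef_rot: [0.986, 0.168, 0.009, 0.001]
ft_force: [-0.5, -0.1, -0.2]
width: 0.0867
```

Run:
```python
from h import *
p,d=camera("side");a=cv2.resize(p[60:170,270:380],(600,600),interpolation=cv2.INTER_CUBIC)
cv2.imwrite("pics/fin2.png",a)
P=pts(camera_params("side"),d);H,S,V=cv2.split(cv2.cvtColor(p,cv2.COLOR_BGR2HSV))
m=((H<5)|(H>172))&(S>150)&(np.hypot(P[...,0]-.56,P[...,1]-.253)<.06);q=P[m]
for lo in(.085,.1,.115,.13):
    k=q[(q[:,2]>=lo)&(q[:,2]<lo+.015)]
    if len(k):print(lo,k.mean(0).round(4))
m=(V<45)&(np.hypot(P[...,0]-.557,P[...,1]-.253)<.05)&(P[...,2]>.015)&(P[...,2]<.065);print("dark z",np.percentile(P[m][:,2],[5,50,95]).round(3),m.sum(),P[m].mean(0).round(3))
```

```text
0.085 [0.5586 0.2427 0.0931]
0.1 [0.5582 0.2424 0.1076]
0.115 [0.5579 0.2425 0.1227]
0.13 [0.5583 0.2428 0.1379]
dark z [0.017 0.024 0.033] 61 [0.553 0.231 0.025]
```

View pics/fin2.png

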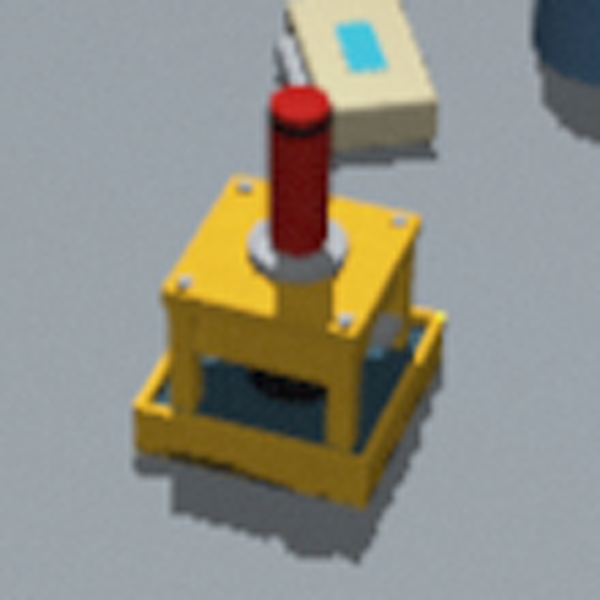

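The crop shows the punch upright with its collar flat on the plate, at (298,250), and the module down on the tray pad, at (288,385). The module's dark points lie at z 17–33 mm, which fits a module resting on the 18 mm pad.

```bash
python3 -c "
from bench import *
print(close_job())"
```

```text
the job is handed in; nothing more can be done
None
```

I took the red punch from the blue stand and pushed the module out of the yellow socket into its catch tray. I then let go of the punch, and it stands upright in the hole. The job was handed in at about 16.7 s, with the arm clear of everything.

**Last checks:**
- **Punch:** its handle is vertical to within about 1 mm from 93 to 138 mm up. Its top is at 148 mm, as expected with the collar resting on the plate.
- **Module:** its visible dark part lies 17–33 mm above the table, which fits it lying on the 18 mm pad. I only saw it partly, between the socket's legs.
- **Other items:** the last full side view, taken before the arm's final retreat move, showed the white socket and the orange and purple look-alikes where they were. I judged this by eye and did not measure it.
- **Disagreement:** the three cameras put the hole up to about 4 mm apart, so I used their average. The rod went in cleanly.
- **Forces:** the push force was not caught in the readings, which come only at the end of each call. The highest one seen was about 3 N upward, when the collar met the plate.

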